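# Centre a pot on the banding wheel

### The arm

A 6-joint arm with a two-finger parallel gripper is mounted at the origin on the work surface. World frame = base frame: x ahead of the robot, y to its left, z up, the work surface at z = 0. Lengths are in m, angles in rad, forces in N, time in s.
With the tool pointing down it reaches from about 0.25 to 0.725 m from the base axis. Payload 4 kg.
Tool frame: the origin (TCP) lies at the centre of the arm's flange, where the gripper is bolted on; the fingertips stand 173 mm ahead of it and the grasp point (between the pads) lies 155 mm ahead of it; x points along the fingers, z is the direction in which the jaws open and shut, and the axes are right-handed (so a half turn about x gives the same grasp; the last joint's range is limited). The gripper opens to 85 mm and grips with 20 to 120 N. Pads are 22 mm wide; open, the fingers measure 114 mm over their backs; the gripper's body (76 mm by 85 mm) begins 54 mm behind the grasp point. The pads swing forward as they close: fully open they stand 13 mm farther back than shut.
Start: joints at [1.25, 0.241, 0.005, 1.335, 0, 1.571], TCP at [0.158, 0.474, 0.405] pointing down, gripper open.
Joint ranges: [-2.72, 2.72], [-1.05, 1.87], [-1.09, 1.28], [-1.99, 2.15], [-1.42, 1.44], [-3.14, 3.14]. Speed limits (rad/s): [2.79, 2.79, 3.14, 3.14, 3.14, 3.14].

### API

Orientations are given as a unit quaternion [x, y, z, w].
In Python, from workcell import bot gives the robot as it stands.
- The arm moves only by the tool arm_command, never from a script. Its argument "moves" is one flat list of numbers, 7 for each row, row after row: the shift along the tool's x, y, z in m, then the turn, a rotation vector about the tool's x, y, z in rad, then the closure, from -1 (fully open) to 1 (shut). A call has 1 to 20 rows; each row shifts and turns the pose as measured when the row begins, along the tool's axes as they then stand; what a row does not reach is not made up. A row lasts 1/12 s, in which the tool goes at most 41.7 mm and 7.16 degrees, less where a joint would pass 70% of its speed; a pose out of reach is approached as far as the arm can. A call with a gripper value outside its range is refused whole. The fingers move at their own pace and stop on an object; the grip force is fixed at half the most. Time passes only in rows, so rows that do not move let the fingers close. It gives the time, the measured TCP pose, the force and the opening at its end, in the units of the state.
- bot.get_obs(): the state, without advancing time (a new reading comes with each control period).
- bot.camera(name): name is "scene" or "top" or "wrist"; returns the picture (400x640x3 uint8, red, green, blue); there is no depth.
- bot.get_calibration(name): a dict with "mtx" (3x3 intrinsics, pixels), "world_from_camera" (4x4, takes a point from camera to world coordinates); the wrist camera has in their place "mount" (4x4, takes a point from camera to tool coordinates, whose origin is the TCP and whose axes are the tool frame's). Camera axes: x right, y up, looking along -z (the intrinsics and any distortion apply to the point x, -y, -z); pixel columns grow to the right and rows downward; lengths in m; the calibration is good to about 2 mm. A picture is of the moment at which its call begins: read the wrist's pose just before it. get_calibration takes no time and is no camera call.
- bot.job_done(): hands the job in, once; it reports no verdict.
The state is a dict: "clock": time; "joint_pos": joint angles; "joint_vel": joint speeds; "tau": joint torques, N m; "eef_pos": TCP position; "tool_rot": TCP orientation; "ft_force": force on the tool from outside, world axes, zero at the start; "ft_torque": the same for the moment, N m; "grip_width": finger opening in m.
Only numpy, scipy, OpenCV 4.12 (cv2) and the standard library are available. Lean on these libraries where they do the work, as an engineer would, in place of code of your own. Each camera call takes 0.05 s, during which the arm holds its last target.

### The job

The straight-sided pot stands off centre on the banding wheel. Push it along the wheel's head with your fingertips, gently, until it stands in the middle of the turned rings, ready for banding. Do not grip, lift or tip it, and leave everything else on the table where it is.

Things in the scene. Friction and masses are not known exactly. Their poses are not given: they have to be found in the camera images.
- pot: the pot to be centred: bisque-fired, straight-sided, open at the top, 90 mm outside diameter, 85 mm tall, walls 6 mm, about 0.3 to 0.55 kg. Origin at the centre of its underside, z up. It starts standing on the wheel's head 30 to 45 mm off centre, on any side. It slides on the head when pushed (roughly 1.5 to 4 N) and stops at once when the push stops.
- wheel_centre (a point): centre of the top face of the banding wheel's flat round metal head: 75 mm above the table, 220 mm across, 10 mm thick, with thin turned rings of 52, 66, 80 and 94 mm radius (a centred pot has 7 mm all round inside the smallest). Below it a column and a cast foot fixed to the table. The head turns about this point with a slight drag (0.06 N m): a push not aimed at the centre may turn it.
- jar: bystander, to be left alone: small closed white plastic underglaze jar with a black lid, 56 mm across, 62 mm tall, standing on the table close to the banding wheel; origin at the centre of its underside
- mug: bystander, to be left alone: bisque-fired mug with a side handle, 76 mm across without the handle, 78 mm tall, standing on the table close to the banding wheel; origin at the centre of its underside
- brush: bystander, to be left alone: flat wooden glaze brush lying on the table close to the banding wheel, 159 mm long, 34 mm wide, 9 mm high; origin on the table 61 mm behind the bristle tips, bristles towards its +x
- rib: bystander, to be left alone: round wooden throwing rib (flat disc), 72 mm across, 7 mm thick, lying on the table close to the banding wheel; origin at the centre of its underside
- trimmer: bystander, to be left alone: loop trimming tool with a wooden handle lying on the table, 175 mm long, 12 mm high; origin on the table under its handle, loop towards its +x
- crock: bystander, to be left alone: dark tool crock 80 mm across and 105 mm tall with tool handles standing in it up to 200 mm, on the table to the left; origin at the centre of its underside
- bowl: bystander, to be left alone: grey bowl, 134 mm across the rim, 58 mm tall, on the table to the right; origin at the centre of its underside
Things that resemble listed ones, but are neither listed nor needed, are in the scene too. Leave any purple or yellow look-alike of the part that bears wheel_centre alone.

How it is judged:
By the outcome, as a careful person would: the job done as asked, in the order asked, and still so for the second after the job is handed in, with the robot touching nothing.
It also fails if it takes over 58 s, if anything falls off the work surface, if the arm or the gripper's body presses on something with over 40 N, if the wrist force passes 120 N, or if a joint passes its speed limit or range.

## Working session

There is one attempt and no reset: what is moved stays moved. The work goes in short steps, Python scripts to look and compute and a tool call to move; the robot and the scene stay as the last step left them, time stands still between calls to the robot, and variables do not carry over. Pictures are saved under pics/ and viewed, and the job is handed in when it is done.

Besides the shell and the picture viewer there is one more tool, called after ">>>" as name(argument=value, ...) on one line, values as JSON. arm_command: Moves the arm, as the interface text tells. Its arguments: {"type":"object","properties":{"moves":{"type":"array"}},"required":["moves"]}

```bash
mkdir -p pics; ls; python3 - <<'E'
from workcell import bot
import cv2
o=bot.get_obs();print({k:o[k] for k in ['clock','eef_pos','tool_rot','grip_width','ft_force']})
for n in ['scene','top']:
    cv2.imwrite(f'pics/{n}0.png',bot.camera(n)[:,:,::-1]);c=bot.get_calibration(n);print(n,c)
print(bot.get_calibration('wrist'))
E
```

```text
pics
{'clock': 0.0, 'eef_pos': array([0.15758077, 0.47423692, 0.40380535]), 'tool_rot': array([-0.41416047,  0.5740315 ,  0.41329568,  0.57283996]), 'grip_width': 0.08545794623786258, 'ft_force': array([-0.31095708, -0.49505456, -0.68595962])}
scene {'mtx': array([[367.674205  ,   0.        , 320.63164618],
       [  0.        , 367.674205  , 201.97054193],
       [  0.        ,   0.        ,   1.        ]]), 'world_from_camera': array([[-0.84950626, -0.39561974,  0.34903314,  0.906782  ],
       [ 0.52757355, -0.63414589,  0.56526554,  0.57237652],
       [-0.00229227,  0.66433727,  0.74742942,  0.86074833],
       [ 0.        ,  0.        ,  0.        ,  1.        ]])}
top {'mtx': array([[453.76696219,   0.        , 324.78250178],
       [  0.        , 453.76696219, 194.15930693],
       [  0.        ,   0.        ,   1.        ]]), 'world_from_camera': array([[-0.00573263,  0.99337761, -0.11475218,  0.3555451 ],
       [-0.99997569, -0.00523921,  0.00460098, -0.02519673],
       [ 0.0039693 ,  0.11477577,  0.99338349,  1.39843459],
       [ 0.        ,  0.        ,  0.        ,  1.        ]])}
{'mtx': array([[307.05327627,   0.        , 325.71736488],
       [  0.        , 307.05327627, 199.90813483],
       [  0.        ,   0.        ,   1.        ]]), 'mount': array([[ 5.87239751e-04,  3.12426938e-01, -9.49941611e-01,
         3.05283597e-02],
       [ 1.02325918e-03,  9.49941089e-01,  3.12427399e-01,
         8.18817516e-02],
       [ 9.99999304e-01, -1.15550626e-03,  2.38149437e-04,
        -8.47528891e-04],
       [ 0.00000000e+00,  0.00000000e+00,  0.00000000e+00,
         1.00000000e+00]])}
```

View pics/scene0.png

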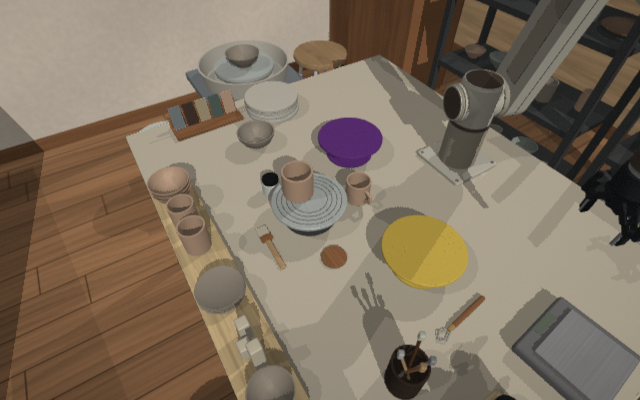

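View pics/top0.png

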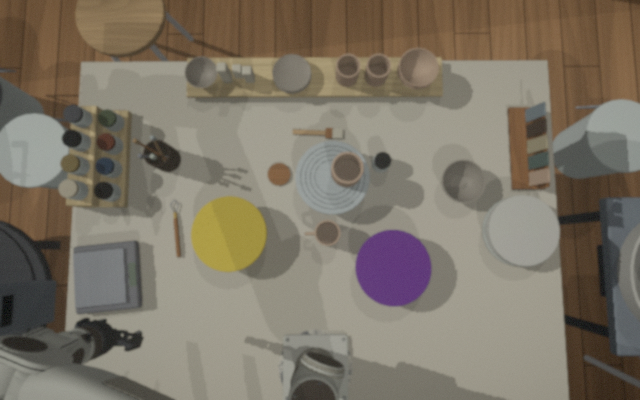

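The top view shows the wheel around (332,177), the pot rim around (347,168), the mug at (327,233), the jar at (383,160), the brush at (320,132) and the rib at (279,174). Next I'll zoom in.

```bash
python3 - <<'E'
import cv2
t=cv2.imread('pics/top0.png')[115:255,255:415];cv2.imwrite('pics/top0z.png',cv2.resize(t,None,fx=4.3,fy=4.2,interpolation=cv2.INTER_CUBIC))
t=cv2.imread('pics/scene0.png')[140:260,240:400];cv2.imwrite('pics/scene0z.png',cv2.resize(t,None,fx=5,fy=5,interpolation=cv2.INTER_CUBIC))
E
```

```text
(no output)
```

View pics/top0z.png

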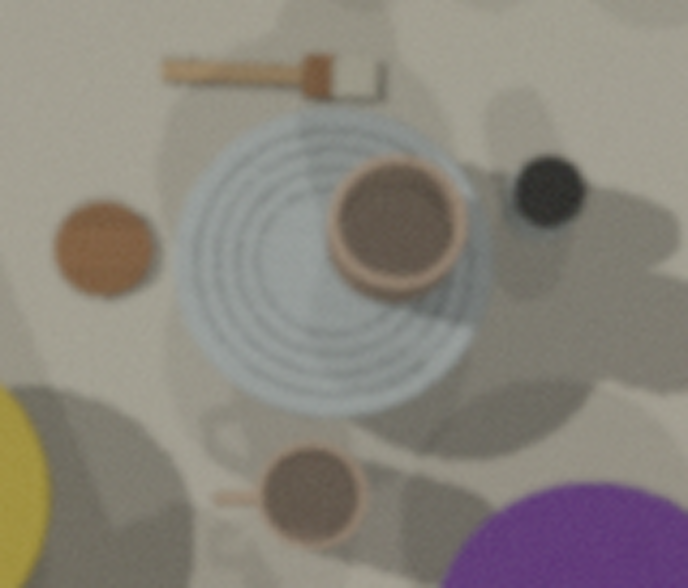

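View pics/scene0z.png

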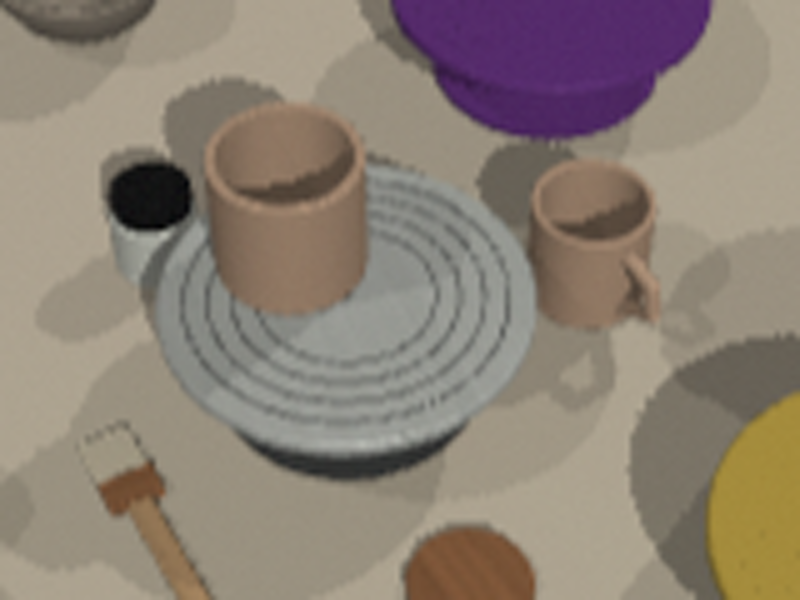

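```bash
cat > h.py <<'E'
from workcell import bot
import cv2, numpy as np
from scipy.optimize import least_squares
def rays(name,uv,z):
    c=bot.get_calibration(name);M=c['mtx']
    if 'world_from_camera' in c: T=c['world_from_camera']
    uv=np.asarray(uv,float)
    d=np.c_[(uv[:,0]-M[0,2])/M[0,0],-(uv[:,1]-M[1,2])/M[1,1],-np.ones(len(uv))]@T[:3,:3].T
    o=T[:3,3]; return (o+d*((z-o[2])/d[:,2:]))[:,:2], o[:2]
def fitc(P,r):
    f=lambda p:np.hypot(P[:,0]-p[0],P[:,1]-p[1])-(r if r else p[2])
    p0=list(P.mean(0))+([] if r else [0.05])
    s=least_squares(f,p0,loss='soft_l1',f_scale=.001);return s.x,np.sqrt(np.mean(s.fun**2))
def contour(m,seed):
    n,l=cv2.connectedComponents(m.astype(np.uint8));k=l[seed[1],seed[0]]
    c,_=cv2.findContours((l==k).astype(np.uint8),cv2.RETR_EXTERNAL,cv2.CHAIN_APPROX_NONE)
    return max(c,key=len)[:,0,:]
E
python3 - <<'E'
from h import *
im=cv2.imread('pics/top0.png');g=cv2.GaussianBlur(im,(0,0),.8).astype(int)
for p in [(310,180),(347,154),(347,168),(330,290-115),(300,250)]:print(p,g[p[1],p[0]])
br=g[:,:,0]-g[:,:,2]
# wheel
m=(br>0);m[:120]=0
c=contour(m,(310,180));H=cv2.convexHull(c)[:,0,:];print(c.min(0),c.max(0))
W,o=rays('top',c,.075)
for r in (.11,None):print('wheel',fitc(W,r),o)
d=np.hypot(*(W-fitc(W,.11)[0][:2]).T);W2=W[abs(d-.11)<.004];print(len(W),len(W2),fitc(W2,.11),fitc(W2,None))
# pot
m=(br<-22)
c=contour(m,(347,154));print(c.min(0),c.max(0))
P,_=rays('top',c,.16)
x,_=fitc(P,.045);print('pot all',x,fitc(P,None))
u=(x-o);u/=np.hypot(*u);far=P[((P-x)@u)>-.005]
print('pot far',fitc(far,.045),fitc(far,None))
E
```

```text
(310, 180) [145 148 143]
(347, 154) [ 91 106 119]
(347, 168) [76 87 97]
(330, 175) [137 142 141]
(300, 250) [120 133 137]
[297 142] [367 212]
wheel (array([ 0.55628561, -0.04624547]), np.float64(0.03354934280263873)) [ 0.3555451  -0.02519673]
wheel (array([ 0.55840306, -0.05216441,  0.10281544]), np.float64(0.029997379607466967)) [ 0.3555451  -0.02519673]
266 69 (array([ 0.55606277, -0.04544438]), np.float64(0.0014717709746694231)) (array([ 0.55812441, -0.0499993 ,  0.1063089 ]), np.float64(0.0010098456333873386))
[332 152] [362 184]
pot all [ 0.57027877 -0.09172459] (array([ 0.57027615, -0.09198294,  0.04370927]), np.float64(0.0015398668586400926))
pot far (array([ 0.56934703, -0.09175598]), np.float64(0.0017986199489988287)) (array([ 0.57301906, -0.09306091,  0.04195554]), np.float64(0.0007926749527236392))
```

```bash
python3 - <<'E'
from h import *
def wheelfit(name,file,seed,th,box):
    im=cv2.imread(file);g=cv2.GaussianBlur(im,(0,0),1.0).astype(int)
    br=g[:,:,0]-g[:,:,2];m=br>th;b=np.zeros_like(m);b[box[1]:box[3],box[0]:box[2]]=1;m&=b
    m=cv2.morphologyEx(m.astype(np.uint8),cv2.MORPH_OPEN,np.ones((3,3)))
    c=contour(m,seed);H=cv2.convexHull(c)[:,0,:]
    ov=im.copy();cv2.drawContours(ov,[c[:,None]],-1,(0,0,255),1)
    W,o=rays(name,c+0.0,.075)
    x,_=fitc(W,.11)
    for i in range(5):
        d=np.hypot(*(W-x[:2]).T);u=(x[:2]-o)/np.hypot(*(x[:2]-o))
        k=(abs(d-.11)<.006)&(((W-x[:2])@u)>-.06)
        x,e=fitc(W[k],.11)
    print(name,th,x,e,k.sum(),fitc(W[k],None))
    return ov[box[1]:box[3],box[0]:box[2]]
a=[]
for th in (-6,-8,-10):
  a.append(wheelfit('top','pics/top0.png',(310,180),th,(280,125,372,220)))
for th in (-14,-11,-8):
  a.append(wheelfit('scene','pics/scene0.png',(320,205),th,(262,165,355,250)))
cv2.imwrite('pics/ov.png',np.hstack([cv2.resize(a[1],(400,400)),cv2.resize(a[4],(400,400))]))
g=cv2.imread('pics/scene0.png').astype(int)
for p in [(315,205),(330,240),(290,195),(298,190)]:print(p,g[p[1],p[0]])
E
```

```text
top -6 [ 0.55758143 -0.05333873] 0.0018530888356947225 130 (array([ 0.5594249 , -0.05359808,  0.10814839]), np.float64(0.0010121850607035235))
top -8 [ 0.55887652 -0.05343657] 0.0012572236952815932 140 (array([ 0.55951885, -0.05350572,  0.10932394]), np.float64(0.0011125192530202276))
top -10 [ 0.56026041 -0.05411383] 0.0012166264931497788 146 (array([ 0.55924464, -0.05404442,  0.11102692]), np.float64(0.0009022305501635533))
scene -14 [ 0.56316425 -0.04957693] 0.0018933598586333008 80 (array([ 0.56261532, -0.04995862,  0.10888731]), np.float64(0.0017161927358196386))
scene -11 [ 0.56478275 -0.04864756] 0.0026217750448010247 81 (array([ 0.56297812, -0.04909387,  0.1077212 ]), np.float64(0.001864669537667549))
scene -8 [ 0.56797725 -0.04923119] 0.0018707302946098646 62 (array([ 0.56725838, -0.04930891,  0.10934174]), np.float64(0.0018575956256031765))
(315, 205) [149 154 152]
(330, 240) [139 158 167]
(290, 195) [ 92 111 134]
(298, 190) [ 98 119 143]
```

View pics/ov.png

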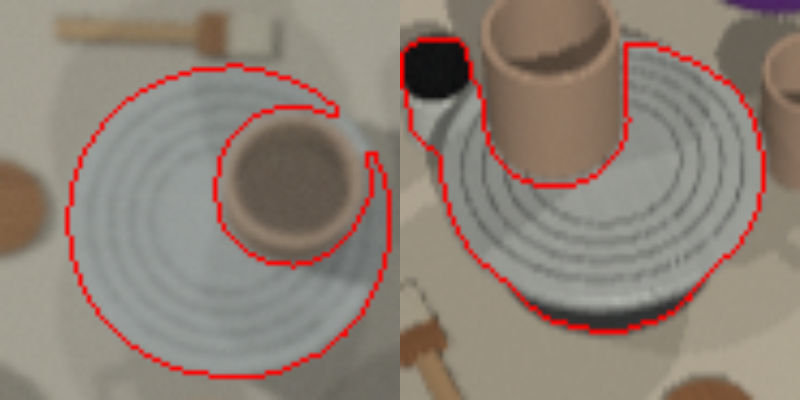

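The top-view overlay traces the wheel and pot cleanly. The scene contour also takes in the jar and the column. I'm using the top fit: wheel (0.559,-0.054), pot (0.571,-0.092). Next I'll plan the approach pose.

```bash
cat >> h.py <<'E'
from scipy.spatial.transform import Rotation as R
def goto(p,Rt,f=0.0):
    """print total shift in the current tool axes & rotation vector to target (p TCP, Rt)"""
    o=bot.get_obs();R0=R.from_quat(o['tool_rot'])
    print('shift tool',np.round(R0.inv().apply(np.asarray(p)-o['eef_pos']),4),'rotvec tool',np.round((R0.inv()*Rt).as_rotvec(),4), 'deg',np.round(np.degrees((R0.inv()*Rt).magnitude()),1))
def tool(push,tilt,sgn):
    """fingers down, tips leaning towards push by tilt deg; tool y = sgn*push"""
    u=np.array([push[0],push[1],0]);u/=np.linalg.norm(u);t=np.radians(tilt)
    x=np.array([0,0,-1])*np.cos(t)+u*np.sin(t)
    z=np.cross(x,sgn*u);z/=np.linalg.norm(z);y=np.cross(z,x)
    return R.from_matrix(np.c_[x,y,z])
E
python3 - <<'E'
from h import *
o=bot.get_obs();print(R.from_quat(o['tool_rot']).as_matrix().round(3))
wc=np.array([.5593,-.0537]);pc=np.array([.571,-.0925]);d=wc-pc;print(d,np.hypot(*d));u=d/np.hypot(*d)
for s in (1,-1):
  T=tool(d,10,s);print(T.as_matrix().round(3))
  tip=np.r_[pc-u*(.045+.03+.012),.20]
  p=tip-T.apply([.173,0,0]);print('tcp',p);goto(p,T)
c=o['joint_pos'];print(c)
E
```

```text
[[-0.001 -0.949  0.315]
 [-0.002  0.315  0.949]
 [-1.     0.    -0.002]]
[-0.0117  0.0388] 0.04052567087661842
[[-0.05  -0.284  0.957]
 [ 0.166  0.943  0.289]
 [-0.985  0.174 -0.   ]]
tcp [ 0.60479047 -0.20455727  0.37037174]
shift tool [ 0.0344 -0.6384 -0.5031] rotvec tool [ 0.9545 -0.0853  0.1619] deg 55.7
[[-0.05   0.284 -0.957]
 [ 0.166 -0.943 -0.289]
 [-0.985 -0.174  0.   ]]
tcp [ 0.60479047 -0.20455727  0.37037174]
shift tool [ 0.0344 -0.6384 -0.5031] rotvec tool [-2.1778 -0.1916 -0.1009] deg 125.4
[1.25001332e+00 2.41344248e-01 3.84670036e-03 1.33518264e+00
 3.44044774e-05 1.57079946e+00]
```

>>> arm_command(moves=[-0.005, 0, 0, 0.119, 0, 0, 0, -0.005, 0, 0, 0.119, 0, 0, 0, -0.005, 0, 0, 0.119, 0, 0, 0, -0.005, 0, 0, 0.119, 0, 0, 0, -0.005, 0, 0, 0.119, 0, 0, 0, -0.005, 0, 0, 0.119, 0, 0, 0, -0.005, 0, 0, 0.119, 0, 0, 0, -0.005, 0, 0, 0.119, 0, 0, 0])

```text
clock: 0.77
eef_pos: [0.1572, 0.473, 0.4394]
tool_rot: [-0.095, 0.704, 0.085, 0.699]
ft_force: [-0.4, -0.7, 0.2]
grip_width: 0.0425
```

```bash
cat > plan.py <<'E'
from h import *
import sys
wc=np.array([.5593,-.0537]);pc=np.array([.571,-.0925]);d=wc-pc;u=d/np.hypot(*d)
gap,z=float(sys.argv[1]),float(sys.argv[2])
T=tool(d,10,1);tip=np.r_[pc-u*(.045+gap+.012),z];p=tip-T.apply([.173,0,0])
o=bot.get_obs();print(o['clock'],o['eef_pos'],o['grip_width'],o['ft_force'],o['joint_pos'].round(2));goto(p,T)
E
python3 plan.py .03 .2
```

```text
0.7667 [0.15717937 0.4730425  0.43943884] 0.0424931834751326 [-0.39071747 -0.6650631   0.18046161] [ 1.25  0.23  0.09  1.44 -0.    2.57]
shift tool [ 0.0772 -0.7674  0.2634] rotvec tool [-0.0393 -0.0057  0.1879] deg 11.0
```

>>> arm_command(moves=[0, -0.0384, 0.0132, 0, 0, 0, 0, 0, -0.0384, 0.0132, 0, 0, 0, 0, 0, -0.0384, 0.0132, 0, 0, 0, 0, 0, -0.0384, 0.0132, 0, 0, 0, 0, 0, -0.0384, 0.0132, 0, 0, 0, 0, 0, -0.0384, 0.0132, 0, 0, 0, 0, 0, -0.0384, 0.0132, 0, 0, 0, 0, 0, -0.0384, 0.0132, 0, 0, 0, 0, 0, -0.0384, 0.0132, 0, 0, 0, 0, 0, -0.0384, 0.0132, 0, 0, 0, 0, 0, -0.0384, 0.0132, 0, 0, 0, 0, 0, -0.0384, 0.0132, 0, 0, 0, 0, 0, -0.0384, 0.0132, 0, 0, 0, 0, 0, -0.0384, 0.0132, 0, 0, 0, 0, 0, -0.0384, 0.0132, 0, 0, 0, 0, 0, -0.0384, 0.0132, 0, 0, 0, 0, 0, -0.0384, 0.0132, 0, 0, 0, 0, 0, -0.0384, 0.0132, 0, 0, 0, 0, 0, -0.0384, 0.0132, 0, 0, 0, 0])

```text
clock: 2.35
eef_pos: [0.5889, -0.1838, 0.4385]
tool_rot: [-0.097, 0.707, 0.089, 0.695]
ft_force: [1.2, 1.2, 1.6]
grip_width: 0.0429
```

```bash
python3 plan.py .03 .2
```

```text
2.35 [ 0.58887174 -0.18376073  0.43849379] 0.04286331453176111 [1.18541831 1.17338197 1.56134168] [-0.3   0.48  0.44  1.54 -0.02  1.01]
shift tool [ 0.0682 -0.0235  0.0111] rotvec tool [-0.0302 -0.015   0.1844] deg 10.7
```

>>> arm_command(moves=[0.01, -0.012, 0.006, -0.015, -0.007, 0.092, 0, 0.01, -0.012, 0.006, -0.015, -0.007, 0.092, 0, 0, 0, 0, 0, 0, 0, 0])

```text
clock: 2.6
eef_pos: [0.6097, -0.2119, 0.412]
tool_rot: [-0.037, 0.707, 0.163, 0.687]
ft_force: [-0.5, -0.3, -1.6]
grip_width: 0.0428
```

```bash
python3 plan.py .03 .1; python3 - <<'E'
from h import *
for n in ('wrist','top'): cv2.imwrite(f'pics/{n}1.png',bot.camera(n)[:,:,::-1])
E
```

```text
2.6 [ 0.6097087  -0.21192792  0.41196359] 0.04282080264935587 [-0.49499649 -0.28771531 -1.63489807] [-0.36  0.6   0.57  1.65  0.14  0.91]
shift tool [ 0.1408 -0.0171 -0.0024] rotvec tool [-0.0075 -0.0006 -0.0062] deg 0.6
```

View pics/wrist1.png

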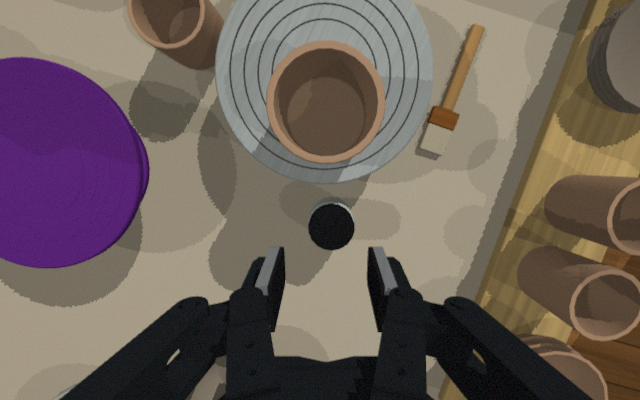

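View pics/top1.png

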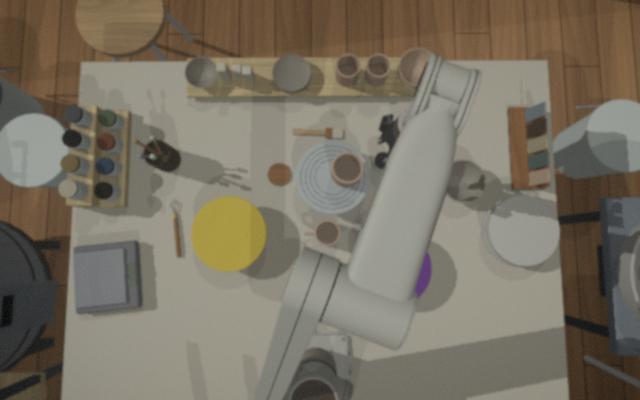

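The wrist view shows the pot rim at (326,101), the wheel centred near (324,70), the jar lid at (331,226), and the finger midline at column 325. The pot, wheel and fingers line up. I'll measure in this view.

```bash
cat >> h.py <<'E'
def wT(obs):
    M=np.eye(4);M[:3,:3]=R.from_quat(obs['tool_rot']).as_matrix();M[:3,3]=obs['eef_pos'];return M@bot.get_calibration('wrist')['mount']
def wrays(uv,z,T):
    M=bot.get_calibration('wrist')['mtx'];uv=np.asarray(uv,float)
    d=np.c_[(uv[:,0]-M[0,2])/M[0,0],-(uv[:,1]-M[1,2])/M[1,1],-np.ones(len(uv))]@T[:3,:3].T
    o=T[:3,3];return (o+d*((z-o[2])/d[:,2:]))[:,:2],o[:2]
E
python3 - <<'E'
from h import *
im=cv2.imread('pics/wrist1.png');o=bot.get_obs();T=wT(o)
g=cv2.GaussianBlur(im,(0,0),1).astype(int);br=g[:,:,0]-g[:,:,2]
for p in [(250,80),(320,35),(420,60),(450,60),(220,150),(320,175),(326,160),(326,110)]:print(p,im[p[1],p[0]],br[p[1],p[0]])
m=(br>-9)&(g.sum(2)>200);m[195:]=0
c=contour(m,(250,80));H=c[c[:,1]>2]
W,n=wrays(H,.075,T);x,_=fitc(W,.11)
x=np.array([.559,-.054])
for i in range(6):
    d=np.hypot(*(W-x[:2]).T);k=abs(d-.11)<(.012 if i<2 else .005);x,e=fitc(W[k],.11)
print('wheel',x,e,k.sum(),fitc(W[k],None))
ov=im.copy();cv2.drawContours(ov,[H[k][:,None]],-1,(0,0,255),1)
for v in ov[0:0]:pass
m=(br<-22);m[195:]=0
c=contour(m,(326,155));P,n=wrays(c,.16,T)
x=np.array([.571,-.092])
for i in range(6):
    d=np.hypot(*(P-x[:2]).T);u=(x[:2]-n)/np.hypot(*(x[:2]-n));k=(((P-x[:2])@u)>0.0);x,e=fitc(P[k],.045)
print('pot',x,e,k.sum(),fitc(P[k],None),fitc(P,None))
cv2.drawContours(ov,[c[:,None]],-1,(0,255,0),1)
cv2.imwrite('pics/ovw1.png',cv2.resize(ov[0:200,180:460],None,fx=2.8,fy=2.8))
E
```

```text
(250, 80) [133 137 134] 1
(320, 35) [148 151 146] 1
(420, 60) [147 151 149] 0
(450, 60) [124 142 150] -27
(220, 150) [ 83  95 102] -18
(320, 175) [110 113 111] 1
(326, 160) [101 129 161] -59
(326, 110) [62 76 93] -31
wheel [ 0.55818918 -0.05160918] 0.0005940851055904886 448 (array([ 0.55836941, -0.05212428,  0.10941127]), np.float64(0.00031687326915257996))
pot [ 0.57187175 -0.09160123] 0.00022645206473111983 177 (array([ 0.5717898 , -0.09132949,  0.044776  ]), np.float64(0.0002024802741723373)) (array([ 0.57175817, -0.09133796,  0.04477333]), np.float64(0.00021259287296795883))
```

View pics/ovw1.png

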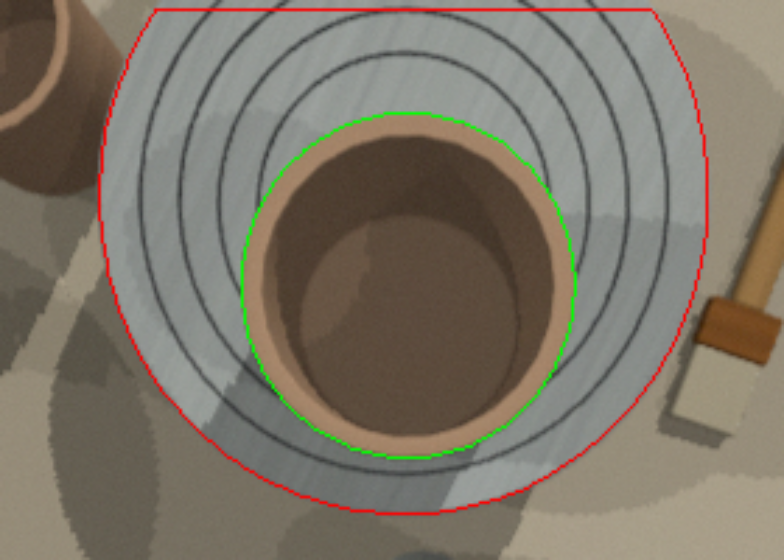

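```bash
sed -i 's/^wc=.*/wc=np.array([.5584,-.0519]);pc=np.array([.5718,-.0915]);d=wc-pc;u=d\/np.hypot(*d)/' plan.py; python3 plan.py .03 .11
cat > meas.py <<'E'
from h import *
import sys
tag=sys.argv[1]
o=bot.get_obs();T=wT(o);img=bot.camera('wrist')[:,:,::-1].copy();cv2.imwrite(f'pics/{tag}.png',img)
g=cv2.GaussianBlur(img,(0,0),1).astype(int);br=g[:,:,0]-g[:,:,2]
M=bot.get_calibration('wrist')['mtx']
def proj(p):
    q=np.linalg.inv(T)@np.r_[p,1];return int(M[0,2]+M[0,0]*q[0]/-q[2]),int(M[1,2]+M[1,1]*q[1]/q[2])
ov=img.copy()
def fit(m,z,r,x,tol,col):
    cs,_=cv2.findContours(m.astype(np.uint8),cv2.RETR_LIST,cv2.CHAIN_APPROX_NONE)
    c=np.concatenate(cs)[:,0,:];c=c[(c[:,1]>2)&(c[:,1]<397)&(c[:,0]>2)&(c[:,0]<637)]
    W,n=wrays(c,z,T)
    for t in tol:
        d=np.hypot(*(W-x[:2]).T);k=abs(d-r)<t;x,e=fitc(W[k],r)
    for q in c[k]:ov[q[1],q[0]]=col
    print(np.round(x,4),'rms',round(e,5),k.sum(),'free',np.round(fitc(W[k],None)[0],4));return x
w=fit((br>-9)&(g.sum(2)>200),.075,.11,np.array([.558,-.052]),[.01,.006,.003,.003],(0,0,255))
p=fit(br<-22,.16,.045,np.array([float(sys.argv[2]),float(sys.argv[3])]),[.012,.006,.003,.002],(0,255,0))
print('pot-wheel',(p-w).round(4),np.hypot(*(p-w)).round(4),'in tool',R.from_quat(o['tool_rot']).inv().apply(np.r_[w-p,0]).round(4))
cv2.imwrite(f'pics/{tag}o.png',ov)
E
```

```text
2.7 [ 0.60885151 -0.20950723  0.41543843] 0.04255193792446383 [0.06983305 0.26816543 0.17242478] [-0.36  0.6   0.56  1.64  0.14  0.92]
shift tool [ 0.1342 -0.017   0.0024] rotvec tool [-0.038   0.0076 -0.0009] deg 2.2
```

```bash
sed -i 's/^wc=.*/wc=np.array([.559,-.054]);pc=np.array([.5725,-.0937]);d=wc-pc;u=d\/np.hypot(*d)/' plan.py; python3 plan.py .03 .11;python3 meas.py w2 .5725 -.0937
```

```text
2.7 [ 0.60885151 -0.20950723  0.41543843] 0.04255193792446383 [0.06983305 0.26816543 0.17242478] [-0.36  0.6   0.56  1.64  0.14  0.92]
shift tool [ 0.1338 -0.0192  0.0026] rotvec tool [-0.0395  0.0078 -0.0009] deg 2.3
[ 0.5577 -0.0521] rms 0.00124 449 free [ 0.5582 -0.0534  0.1086]
[ 0.5719 -0.093 ] rms 0.00079 339 free [ 0.5718 -0.093   0.0442]
pot-wheel [ 0.0141 -0.0409] 0.0433 in tool [ 0.0075  0.0426 -0.0019]
```

>>> arm_command(moves=[0.005, -0.012, 0.001, -0.02, 0.004, 0, 0, 0.005, -0.01, 0.001, -0.02, 0.004, 0, 0, 0.02, -0.001, 0, 0, 0, 0, 0, 0.02, 0, 0, 0, 0, 0, 0, 0.02, 0, 0, 0, 0, 0, 0, 0.02, 0, 0, 0, 0, 0, 0, 0.015, 0, 0, 0, 0, 0, 0, 0.01, 0, 0, 0, 0, 0, 0, 0, 0, 0, 0, 0, 0, 0])

```text
clock: 3.5
eef_pos: [0.609, -0.1959, 0.3176]
tool_rot: [-0.072, 0.695, 0.174, 0.693]
ft_force: [-0.6, -0.8, -0.1]
grip_width: 0.0428
```

```bash
python3 plan.py .03 .105; python3 meas.py w3 .5725 -.0937; python3 -c "
from h import *
cv2.imwrite('pics/s3.png',cv2.resize(bot.camera('scene')[120:270,200:400,::-1],(800,600)))"
```

```text
3.5 [ 0.60897832 -0.19587219  0.3176191 ] 0.04284039070213854 [-0.55871259 -0.79418033 -0.0857549 ] [-0.34  0.6   0.32  1.36  0.12  0.88]
shift tool [ 0.0406 -0.0144 -0.0028] rotvec tool [0.025  0.0188 0.0316] deg 2.5
[ 0.5576 -0.0519] rms 0.00087 528 free [ 0.5582 -0.0534  0.1087]
[ 0.5717 -0.0924] rms 0.00075 454 free [ 0.5719 -0.093   0.0442]
pot-wheel [ 0.0141 -0.0405] 0.0428 in tool [0.0061 0.0424 0.0006]
```

View pics/w3o.png

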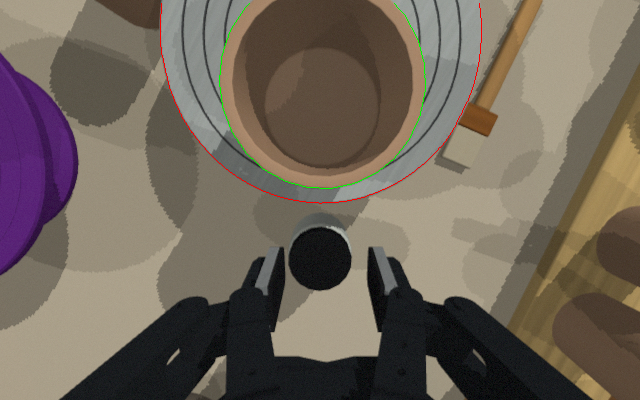

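View pics/s3.png

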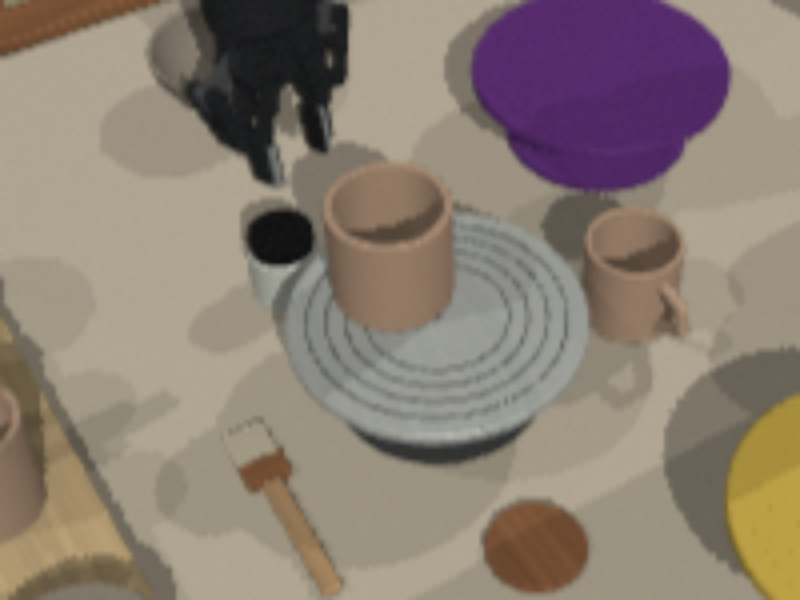

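The pot and wheel edges are fitted cleanly, and the fingertips are clear above the jar. Next is the final descent behind the pot.

>>> arm_command(moves=[0.012, -0.006, -0.001, 0.012, 0.009, 0.016, 0, 0.012, -0.005, -0.001, 0.012, 0.009, 0.016, 0, 0.01, -0.003, 0, 0, 0, 0, 0, 0.007, 0, 0, 0, 0, 0, 0, 0, 0, 0, 0, 0, 0, 0, 0, 0, 0, 0, 0, 0, 0])

```text
clock: 4.1
eef_pos: [0.6122, -0.2046, 0.2785]
tool_rot: [-0.055, 0.702, 0.174, 0.688]
ft_force: [0.0, 0.1, 0.5]
grip_width: 0.0431
```

```bash
python3 plan.py .03 .1; python3 - <<'E'
from h import *
o=bot.get_obs();r=R.from_quat(o['tool_rot']);t=o['eef_pos']+r.apply([.173,0,0]);wc=np.array([.558,-.053])
print('tip',t,'rot',r.as_matrix().round(3));print('wheel centre from tip, tool',r.inv().apply(np.r_[wc,t[2]]-t),'world',wc-t[:2])
E
```

```text
4.1 [ 0.61221811 -0.20459488  0.27849551] 0.04310005999064896 [0.04488382 0.09259983 0.46535526] [-0.35  0.65  0.3   1.32  0.14  0.89]
shift tool [ 0.0081 -0.0006 -0.002 ] rotvec tool [0.0004 0.0087 0.0053] deg 0.6
tip [ 0.60425927 -0.17653121  0.10797253] rot [[-0.046 -0.318  0.947]
 [ 0.162  0.933  0.321]
 [-0.986  0.168  0.009]]
wheel centre from tip, tool [ 0.02216711  0.12996565 -0.00417482] world [-0.04625927  0.12353121]
```

>>> arm_command(moves=[0.005, 0, -0.002, 0, 0.004, 0, 0, 0.005, 0, -0.002, 0, 0.004, 0, 0, 0.002, 0.01, 0, 0, 0, 0, 0, 0.002, 0.01, 0, 0, 0, 0, 0, 0.001, 0.005, 0, 0, 0, 0, 0, 0, 0, 0, 0, 0, 0, 0])

```text
clock: 4.6
eef_pos: [0.5981, -0.1781, 0.2662]
tool_rot: [-0.055, 0.705, 0.174, 0.685]
ft_force: [0.0, -0.2, 1.1]
grip_width: 0.0428
```

```bash
cat > tip.py <<'E'
from h import *
o=bot.get_obs();r=R.from_quat(o['tool_rot']);t=o['eef_pos']+r.apply([.173,0,0]);wc=np.array([.558,-.053])
print('tip',t,o['ft_force'],o['clock']);print('wheel centre from tip, tool',r.inv().apply(np.r_[wc,t[2]]-t), 'y axis',r.as_matrix()[:,1])
E
python3 tip.py; python3 meas.py w4 .572 -.093
```

```text
tip [ 0.58850741 -0.15038969  0.09573163] [ 0.02518801 -0.18055589  1.06791363] 4.6
wheel centre from tip, tool [0.01729361 0.10055181 0.0023911 ] y axis [-0.3163922   0.93335863  0.1695218 ]
[ 0.5571 -0.0505] rms 0.00128 435 free [ 0.5581 -0.053   0.1085]
[ 0.5721 -0.0929] rms 0.00089 669 free [ 0.5721 -0.0931  0.0443]
pot-wheel [ 0.015  -0.0424] 0.045 in tool [ 0.0076  0.0443 -0.0006]
```

View pics/w4o.png

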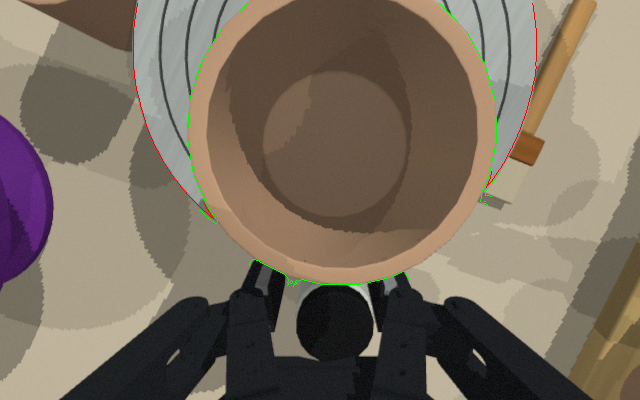

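>>> arm_command(moves=[0.0005, 0.003, 0.001, 0, 0, 0, 0, 0.0005, 0.003, 0.001, 0, 0, 0, 0, 0.0005, 0.003, 0, 0, 0, 0, 0, 0.0005, 0.003, 0, 0, 0, 0, 0, 0.0005, 0.003, 0, 0, 0, 0, 0, 0.0005, 0.003, 0, 0, 0, 0, 0, 0.0005, 0.003, 0, 0, 0, 0, 0])

```text
clock: 5.23
eef_pos: [0.5944, -0.157, 0.2681]
tool_rot: [-0.058, 0.704, 0.172, 0.687]
ft_force: [0.8, -2.2, -1.4]
grip_width: 0.0428
```

```bash
python3 tip.py; python3 meas.py w5 .569 -.084;python3 -c "
from h import *
cv2.imwrite('pics/s5.png',cv2.resize(bot.camera('scene')[120:270,200:400,::-1],(800,600)))"
```

```text
tip [ 0.58593417 -0.13028101  0.09741555] [ 0.77120111 -2.24165773 -1.35849337] 5.2333
wheel centre from tip, tool [ 0.01332945  0.08106883 -0.00168603] y axis [-0.31678734  0.93450693  0.16230398]
[ 0.5574 -0.051 ] rms 0.0015 488 free [ 0.5581 -0.0529  0.1085]
[ 0.5687 -0.0854] rms 0.00083 813 free [ 0.5686 -0.0852  0.0443]
pot-wheel [ 0.0113 -0.0344] 0.0362 in tool [0.0059 0.0358 0.0003]
```

View pics/w5o.png

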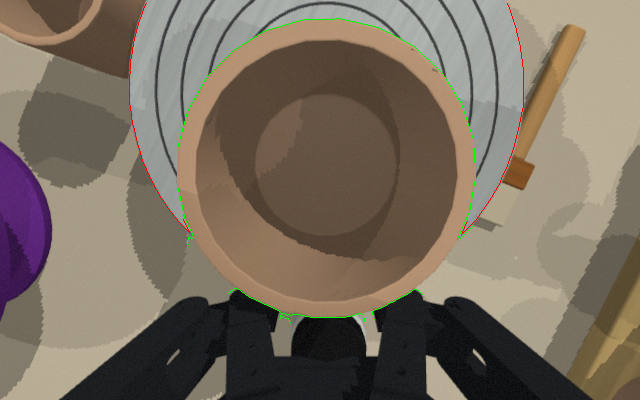

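View pics/s5.png

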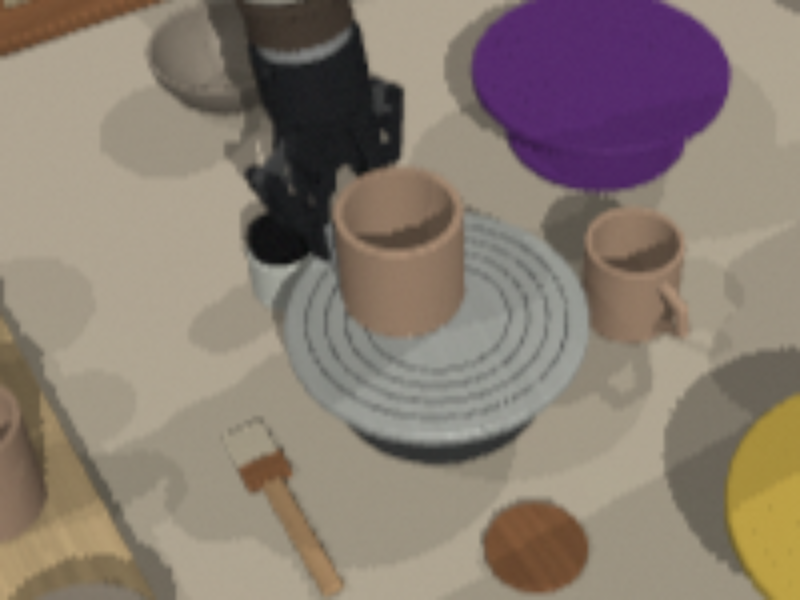

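>>> arm_command(moves=[0.0006, 0.003, 0, 0, 0, 0, 0, 0.0006, 0.003, 0, 0, 0, 0, 0, 0.0006, 0.003, 0, 0, 0, 0, 0, 0.0006, 0.003, 0, 0, 0, 0, 0, 0.0006, 0.003, 0, 0, 0, 0, 0, 0.0006, 0.003, 0, 0, 0, 0, 0, 0.0006, 0.003, 0, 0, 0, 0, 0, 0.0006, 0.003, 0, 0, 0, 0, 0])

```text
clock: 6.0
eef_pos: [0.5862, -0.1332, 0.2682]
tool_rot: [-0.058, 0.703, 0.17, 0.688]
ft_force: [1.2, -3.3, 1.7]
grip_width: 0.0428
```

```bash
python3 tip.py; python3 meas.py w6 .561 -.062
```

```text
tip [ 0.57807668 -0.10686716  0.09735588] [ 1.16770264 -3.33922566  1.73562077] 6.0
wheel centre from tip, tool [ 0.00913379  0.05672712 -0.00183094] y axis [-0.31578781  0.93539633  0.15909672]
[ 0.5578 -0.0519] rms 0.00148 679 free [ 0.5582 -0.053   0.1085]
[ 0.5608 -0.0617] rms 0.00083 848 free [ 0.5608 -0.0616  0.0442]
pot-wheel [ 0.003  -0.0098] 0.0102 in tool [0.0016 0.0101 0.0003]
```

View pics/w6o.png

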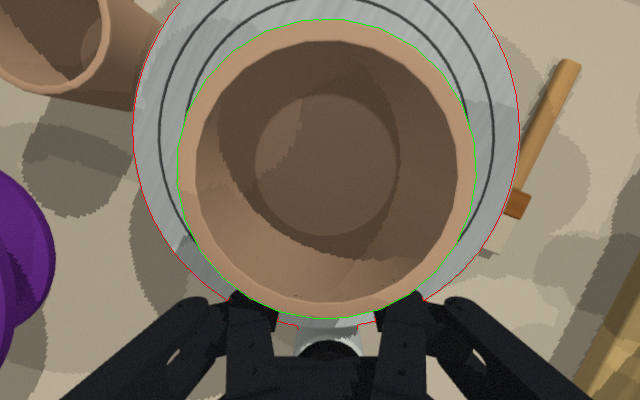

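>>> arm_command(moves=[0.0004, 0.002, 0, 0, 0, 0, 0, 0.0004, 0.002, 0, 0, 0, 0, 0, 0.0004, 0.002, 0, 0, 0, 0, 0])

```text
clock: 6.3
eef_pos: [0.584, -0.1263, 0.2681]
tool_rot: [-0.058, 0.703, 0.17, 0.688]
ft_force: [1.3, -2.4, 0.1]
grip_width: 0.0428
```

>>> arm_command(moves=[0, 0, 0, 0, 0, 0, 0])

```text
clock: 6.38
eef_pos: [0.5839, -0.1259, 0.2681]
tool_rot: [-0.058, 0.703, 0.171, 0.688]
ft_force: [1.2, -1.7, -0.7]
grip_width: 0.0431
```

```bash
python3 tip.py; python3 meas.py w7 .559 -.056
```

```text
tip [ 0.57575153 -0.09952177  0.09736275] [ 1.18359419 -1.72092336 -0.74358444] 6.3833
wheel centre from tip, tool [ 0.00792557  0.049121   -0.00192452] y axis [-0.31669046  0.93503037  0.1594533 ]
[ 0.558  -0.0524] rms 0.00148 685 free [ 0.5582 -0.053   0.1086]
[ 0.5584 -0.0543] rms 0.00083 848 free [ 0.5584 -0.0542  0.0442]
pot-wheel [ 0.0004 -0.0019] 0.002 in tool [0.0003 0.0019 0.0002]
```

The pot is within about 2 mm of centre. I'll back off and check from a clear view.

>>> arm_command(moves=[-0.0006, -0.004, 0, 0, 0, 0, 0, -0.001, -0.006, 0, 0, 0, 0, 0, -0.002, -0.01, 0, 0, 0, 0, 0, -0.002, -0.01, 0, 0, 0, 0, 0, -0.02, -0.005, 0, 0, 0, 0, 0, -0.03, 0, 0, 0, 0, 0, 0, -0.03, 0, 0, 0, 0, 0, 0, -0.03, 0, 0, 0, 0, 0, 0, -0.02, 0, 0, 0, 0, 0, 0, 0, 0, 0, 0, 0, 0, 0, 0, 0, 0, 0, 0, 0, 0, 0, 0, 0, 0, 0, 0, 0])

```text
clock: 7.43
eef_pos: [0.6027, -0.1897, 0.3958]
tool_rot: [-0.053, 0.706, 0.173, 0.684]
ft_force: [0.1, -0.8, -0.2]
grip_width: 0.0429
```

```bash
python3 tip.py; python3 meas.py w8 .5584 -.0543;python3 -c "
from h import *
cv2.imwrite('pics/s8.png',bot.camera('scene')[:,:,::-1]);cv2.imwrite('pics/t8.png',bot.camera('top')[:,:,::-1])
cv2.imwrite('pics/st8.png',np.hstack([cv2.resize(cv2.imread('pics/s8.png')[140:260,250:380],(400,400)),cv2.resize(cv2.imread('pics/t8.png')[125:225,280:380],(400,400))]))"
```

```text
tip [ 0.59267462 -0.16159488  0.22541949] [ 0.13231841 -0.75236642 -0.17497933] 7.4333
wheel centre from tip, tool [0.01961699 0.11228676 0.00142612] y axis [-0.3107521   0.93477291  0.17214164]
[ 0.5578 -0.0521] rms 0.0013 498 free [ 0.5582 -0.0533  0.1086]
[ 0.5585 -0.0552] rms 0.00083 337 free [ 0.5585 -0.0551  0.0445]
pot-wheel [ 0.0007 -0.003 ] 0.0031 in tool [0.0005 0.0031 0.0003]
```

View pics/w8o.png

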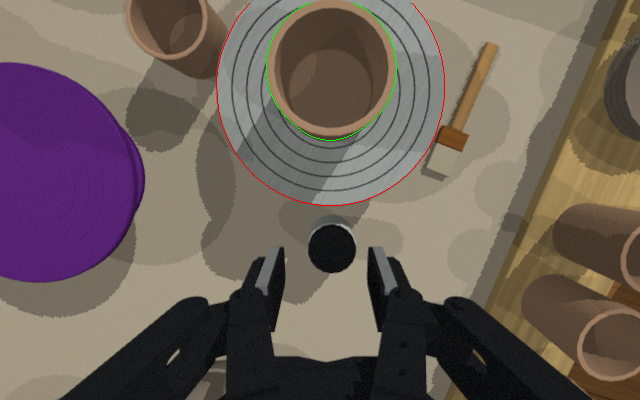

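View pics/st8.png

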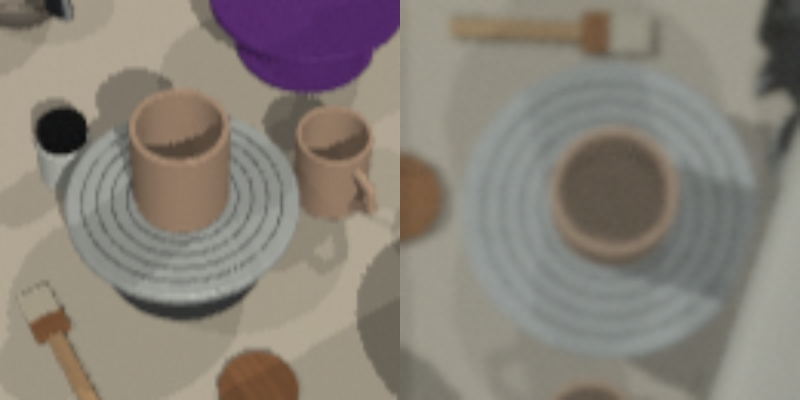

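>>> arm_command(moves=[-0.02, 0.02, 0, 0, 0, 0, 0, 0, 0.02, 0, 0, 0, 0, 0, 0, 0.02, 0, 0, 0, 0, 0, 0, 0, 0, 0, 0, 0, 0, 0, 0, 0, 0, 0, 0, 0, 0, 0, 0, 0, 0, 0, 0])

```text
clock: 8.08
eef_pos: [0.5834, -0.1338, 0.4168]
tool_rot: [-0.049, 0.712, 0.176, 0.678]
ft_force: [-0.7, -0.5, 0.1]
grip_width: 0.0426
```

```bash
python3 meas.py w9 .5584 -.0543
cat > rings.py <<'E'
from h import *
import sys
tag=sys.argv[1];o=bot.get_obs();T=wT(o);img=bot.camera('wrist')[:,:,::-1].copy();cv2.imwrite(f'pics/{tag}.png',img)
gr=cv2.cvtColor(img,cv2.COLOR_BGR2GRAY)
bh=cv2.morphologyEx(gr,cv2.MORPH_BLACKHAT,np.ones((7,7)))
v,u=np.nonzero(bh>20);uv=np.c_[u,v];W,_=wrays(uv,.075,T);rad=np.array([.052,.066,.08,.094])
wgt=bh[v,u].astype(float)
x=np.array([.5582,-.0533,1.0])
for tol in (.004,.003,.002,.002):
    d=np.hypot(*(W-x[:2]).T)/x[2];j=np.argmin(abs(d[:,None]-rad),1);k=abs(d-rad[j])<tol
    s=least_squares(lambda p:(np.hypot(W[k,0]-p[0],W[k,1]-p[1])-p[2]*rad[j[k]]),x);x=s.x
print('rings',x.round(5),'rms',np.sqrt(np.mean(s.fun**2)).round(5),k.sum(),np.bincount(j[k]))
w=x[:2]
g=cv2.GaussianBlur(img,(0,0),1).astype(int);br=g[:,:,0]-g[:,:,2]
cs,_=cv2.findContours((br<-25).astype(np.uint8),cv2.RETR_LIST,cv2.CHAIN_APPROX_NONE);c=np.concatenate(cs)[:,0,:]
P,n=wrays(c,.16,T);p=np.r_[w,.0445]
for t in (.006,.004,.002,.0015):
    q=P-p[:2];d=np.hypot(*q.T);uu=(p[:2]-n)/np.hypot(*(p[:2]-n));kk=(abs(d-p[2])<t)&((q@uu)>-.01);p,e=fitc(P[kk],None)
print('pot',p.round(5),e.round(5),kk.sum())
ov=img.copy()
for a in uv[k]:ov[a[1],a[0]]=(0,0,255)
for a in c[kk]:ov[a[1],a[0]]=(0,255,0)
cv2.imwrite(f'pics/{tag}o.png',ov)
r=R.from_quat(o['tool_rot']);print('pot-wheel',p[:2]-w,np.hypot(*(p[:2]-w)),'wheel-pot tool',r.inv().apply(np.r_[w-p[:2],0]).round(4),o['clock'])
E
python3 rings.py w10
```

```text
[ 0.5584 -0.0537] rms 0.00152 575 free [ 0.5582 -0.0532  0.1086]
[ 0.5583 -0.0543] rms 0.00078 324 free [ 0.5583 -0.0543  0.0442]
pot-wheel [-0.0001 -0.0005] 0.0006 in tool [0.0001 0.0005 0.0003]
rings [ 0.55819 -0.05301  0.99996] rms 0.00069 3184 [   0  858 1073 1253]
pot [ 0.55818 -0.05423  0.0442 ] 0.00023 186
pot-wheel [-2.57022577e-06 -1.21991553e-03] 0.001219918239108665 wheel-pot tool [0.0002 0.0011 0.0004] 8.1333
```

View pics/w10o.png

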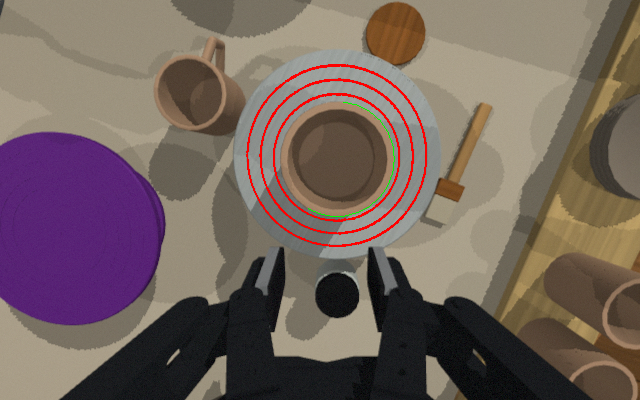

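```bash
python3 - <<'E'
from h import *
for name,f in (('top','pics/t8.png'),('scene','pics/s8.png')):
    img=cv2.imread(f);g=cv2.GaussianBlur(img,(0,0),.8).astype(int);br=g[:,:,0]-g[:,:,2]
    def pts(m):
        cs,_=cv2.findContours(m.astype(np.uint8),cv2.RETR_LIST,cv2.CHAIN_APPROX_NONE);return np.concatenate(cs)[:,0,:]
    W,n=rays(name,pts(br>-9),.075);x=np.array([.560,-.052,.11])
    for t in (.01,.006,.004,.003):
        q=W-x[:2];u=(x[:2]-n)/np.hypot(*(x[:2]-n));k=(abs(np.hypot(*q.T)-x[2])<t)&(q@u>-.06);x,e=fitc(W[k],None)
    P,n=rays(name,pts(br<-20),.16);p=np.array([*x[:2],.045])
    for t in (.01,.006,.004,.003):
        q=P-p[:2];u=(p[:2]-n)/np.hypot(*(p[:2]-n));k=(abs(np.hypot(*q.T)-p[2])<t)&(q@u>-.01);p,e2=fitc(P[k],None)
    print(name,x.round(4),e,p.round(4),e2,(p-x)[:2].round(4))
E
```

```text
top [ 0.5601 -0.0537  0.1099] 0.0011000784693521659 [ 0.5604 -0.0543  0.0418] 0.0006889670943470508 [ 0.0003 -0.0006]
scene [ 0.5629 -0.049   0.107 ] 0.0010748722735202008 [ 0.5563 -0.0618  0.045 ] 0.0012433571990880866 [-0.0066 -0.0127]
```

```bash
python3 -c "
from h import *
cv2.imwrite('pics/s8z.png',cv2.resize(cv2.imread('pics/s8.png')[150:250,250:380],(780,600),interpolation=cv2.INTER_CUBIC))
print(bot.get_obs()['ft_force'])"
```

```text
[-0.03479879 -0.56007663 -0.44790872]
```

View pics/s8z.png

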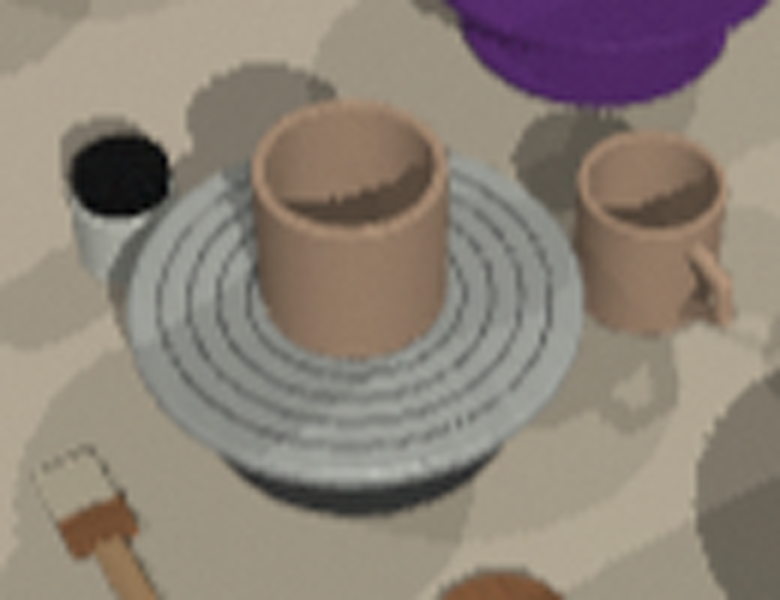

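The scene view shows the pot base even inside the smallest ring: left and right gaps about equal, front gap about 7–9 mm. The wrist ring fit puts it 1.2 mm off centre and the top view 0.7 mm. I'm handing it in.

```bash
python3 -c "
from h import *
print(bot.job_done())"
```

```text
the job is handed in; nothing more can be done
None
```

I pushed the pot about 40 mm across the wheel's head with both fingertips, half closed, low on its side and aimed at the centre. Then I backed away, took the gripper clear and handed the job in at about 8 s. The pushing force read about 2–4 N, and the pot stayed upright in every picture.

**Last checks of how far the pot stands off centre:**

| View | Offset |
|---|---|
| Wrist camera, turned-ring fit (the most precise) | about 1.2 mm, towards -y |
| Wrist camera, wheel-edge fits | 0.6 mm from the last view, 3.1 mm from the one before |
| Top camera | about 0.7 mm |
| Scene picture, judged by eye | gap inside the smallest ring equal left and right, about 7–9 mm at the front |

- **Disagreeing check:** the automatic circle fit on the scene picture gave about 14 mm off. I rejected it because that camera looks at a slant, and the same picture and the other cameras contradict it.
- **Remaining error:** I did not nudge out the last 1 mm or so, since it is about the size of the measuring error.
- **Other objects:** the jar, mug, brush and rib look unmoved in the last pictures. I did not measure any of the bystanders, and the arm did not go near the rest.

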